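# Dip the temperature probe through the guide stand

## Task

On the bench is a probe stand whose upper bushing is covered by a shutter. First press the stand's spring plunger fully down to its stop, which swings the shutter open; then take the dip probe (steel rod with the block-shaped handle) out of its parking block, thread it upright down through the upper and then the lower bushing, and finish while still holding it there in the gripper, still, with its tip inside the glass cup and clear of the cup's bottom, without pressing it hard against the stand. Leave the stirrer and everything else on the bench where it stands.

Things in the scene. Friction and masses are not known exactly. Their poses are not given: they have to be found in the camera images.
- stand: Probe stand, fixed. Base 110 x 155 x 12 mm; origin on the vertical axis of both bushings, at bench height. White column 50 x 50 mm, 128 mm high, centred 85 mm along own +y; two arms 44 mm wide reach from it to 22 mm beyond the axis. Flat steel shutter (28 mm disc, top at 130 mm) covers the upper bushing; the plunger swings it 75 deg level to own +x, where it stays.
- upper_bushing (a point): Centre of the mouth (top) of the upper bushing, 125 mm above the bench: upright bore 13 mm wide, 26 mm long (down to 99 mm), mouth flared by a 4 mm chamfer.
- lower_bushing (a point): Centre of the mouth (top) of the lower bushing, straight under the upper one, 64 mm above the bench: bore 13 mm wide, 14 mm long (down to 50 mm), 4 mm chamfer.
- cup_floor (a point): Centre of the inner bottom of the small glass cup that stands under the lower bushing, 16 mm above the bench; the cup's inside is 28 mm wide and its rim is 40 mm above the bench.
- plunger (a joint): Travel of the spring plunger, m: 0 up (start), 0.014 down at its stop. It needs 4 N at first and about 7 N at the stop, and stays down when let go. The shutter turns with it, fully open at the stop.
- plunger_top (a point): Centre of the top face of the black plunger head (30 mm wide disc) on top of the column; 158 mm above the bench when up, 144 mm when down. Press straight down.
- probe: Dip probe, loose, 170 mm long: steel shaft 10 mm thick, 120 mm long, foot chamfered, below a white block handle 24 x 20 x 50 mm (own x, y, z). Origin at the tip; own z points up to the handle. 0.08 to 0.17 kg. Stands upright in one of two alike fixed white parking blocks (46 mm square on a 60 mm foot, top at 61 mm, bore 11.5 mm), tip 6 mm above the bench.
- probe_grip (a point): Centre of the probe's handle, 145 mm above the tip; the axes are the probe's. The handle may be grasped across its 20 mm (own y) or 24 mm (own x) faces.
- probe_tip (a point): The probe's tip (foot of the shaft).
- stirrer_mid (a point): Middle of the stirring rod, a bystander: 10 mm steel rod with a round knob 28 mm wide, 114 mm long, standing in the other parking block. Leave it there.
- tube_foot: Bystander: two capped tubes on a round blue foot 54 mm wide, 90 mm high. Origin under its centre.
- reagent: Bystander: small white bottle 48 mm wide, 105 mm high. Origin under its centre.
- flask: Bystander: conical glass flask 72 mm wide, 95 mm high. Origin under its centre.
- scoop: Bystander: flat wooden stick 18 x 150 x 5 mm, lying. Origin under its centre.
- tip_box: Bystander: black box with clear lid 125 x 85 x 62 mm. Origin under its centre.
- spray: Bystander: white spray bottle 84 mm wide, 235 mm high. Origin under its centre.
- media: Bystander: glass bottle with orange cap 70 mm wide, 140 mm high. Origin under its centre.
Mind the look-alikes: they are no part of the job. Leave any purple look-alike of the probe alone.

How it is judged (in metres and radians):
On the way, in this order (a step that is already met when the one before it is completed fails the run):
1. the plunger is pressed down to its stop while the probe is still parked (value of joint plunger above 0.012 m and distance of probe_tip from where it was at the start of the episode below 0.03 m), for 0.1 s.
2. the probe's tip is in or just below the upper bushing, above the lower one (horizontal distance between probe_tip and upper_bushing below 0.008 m and z of probe_tip in the frame of stand between 0.055 and 0.12 m), for 0.05 s.
At the end, for the whole second after the job is handed in: Probe upright (0.1 rad) through both bushings, tip in the cup 1.5 to 24.5 mm above its bottom and within 8 mm of the axis, handle within 12 mm of the axis; still; gripped with over 2 N, pressing on the stand under 20 N; plunger still over 11.5 mm down (z of probe_tip in the frame of stand between 0.0175 and 0.0405 m and horizontal distance between probe_tip and lower_bushing below 0.008 m and horizontal distance between probe_grip and upper_bushing below 0.012 m and angle between probe's own z axis and vertical below 0.1 rad and linear speed of probe below 0.02 m/s and contact force between the fingers and probe above 2 N and contact force between probe and stand below 20 N and value of joint plunger above 0.0115 m); the arm keeps its last pose, push and grip.
It fails at once if another thing on the bench is knocked away (moved over 30 mm) (distance of any of stirrer_mid, tube_foot, reagent, flask, scoop, tip_box, spray, media from where it was at the start of the episode above 0.03 m).
It also fails if it takes over 58 s, if anything falls off the work surface, if the arm or the gripper's body presses on something with over 40 N, if the wrist force passes 120 N, or if a joint passes its speed limit or range.

## Robot

A 6-joint arm with a two-finger parallel gripper is mounted at the origin on the work surface. World frame = base frame: x ahead of the robot, y to its left, z up, the work surface at z = 0. Lengths are in mm, angles in rad, forces in N, time in s.
With the tool pointing down it reaches from about 400 to 925 mm from the base axis. Payload 12.5 kg.
Tool frame: the origin (TCP) lies midway between the tips of the shut fingers; the grasp point (between the pads) lies 19 mm behind it; z points along the fingers, y is the line along which they close (so a half turn about z gives the same grasp; the last joint's range is limited). The gripper opens to 95 mm and grips with 3 to 60 N. Pads are 20 mm wide; open, the fingers measure 119 mm over their backs; the gripper's body (75 mm by 180 mm) begins 59 mm behind the grasp point.
Start: joints at [-1.273, 0.491, 1.559, -0, 1.092, -0.106], TCP at [245.596, -574.743, 214.661] pointing down, gripper open.
Joint ranges: [-3.1, 3.1], [-0.84, 2.19], [0.05, 2.79], [-1.13, 4.28], [0.06, 2.93], [-2.69, 2.69]. Speed limits (rad/s): [2.22, 2.22, 2.79, 3.14, 3.14, 3.14].

## Interface

Orientations are given as [roll, pitch, yaw] about the fixed x, y, z axes, in that order (R = Rz(yaw) Ry(pitch) Rx(roll)).
In Python, from cell import state, read_camera, camera_info, env gives the robot as it stands.
- The arm moves only by the tool move_arm, never from a script. Its argument "commands" is a list of rows, each a list of 3 entries, a list of its own where there are three numbers: the shift along the world's x, y, z in cm, then the turn, a rotation vector about the world's x, y, z in degrees, then the opening, from 0 (shut) to 1 (fully open). A call has 1 to 10 rows; each row shifts and turns the commanded pose from where the row before left it; what a row does not reach is not made up. A row lasts 1/10 s, in which the tool goes at most 50 mm and 8.59 degrees, less where a joint would pass 70% of its speed; a pose out of reach is approached as far as the arm can. A call with a gripper value outside its range is refused whole. The fingers move at their own pace and stop on an object; the grip force is fixed at half the most. Time passes only in rows, so rows that do not move let the fingers close. It gives the time, the measured TCP pose, the force, the opening and the grip force at its end, in the units of the state.
- state(): the state, without advancing time (a new reading comes with each control period).
- read_camera(name): name is "side" or "top"; returns the picture (480x640x3 uint8, blue, green, red); there is no depth.
- camera_info(name): a dict with "K" (3x3 intrinsics, pixels), "cam_to_world" (4x4, takes a point from camera to world coordinates). Camera axes: x right, y down, z forward; pixel columns grow to the right and rows downward; lengths in mm; the calibration is good to about 2 mm. A picture is of the moment at which its call begins. camera_info takes no time and is no camera call.
- env.job_done(): hands the job in; it is judged then, once.
The state is a dict: "t": time; "joints": joint angles; "qvel": joint speeds; "tau": joint torques, N m; "eef_pos": TCP position; "tcp_rot": TCP orientation; "ft_force": force on the tool from outside, world axes, zero at the start; "moment": the same for the moment, N m; "opening": opening from 0.0 (shut) to 1.0 (fully open); "grip_force": force on a finger pad.
Only numpy, scipy, OpenCV 4.12 (cv2) and the standard library are available. Lean on these libraries where they do the work, as an engineer would, in place of code of your own. Each camera call takes 0.05 s, during which the arm holds its last target. There are 200 camera calls.

## Working session

There is one attempt and no reset: what is moved stays moved. The work goes in short steps, Python scripts to look and compute and a tool call to move; the robot and the scene stay as the last step left them, time stands still between calls to the robot, and variables do not carry over. Pictures are saved under pics/ and viewed, at most 10 in all, crops included, and the job is handed in when it is done.

Besides the shell and the picture viewer there is one more tool, called as name(argument=value, ...) on one line, values as JSON. move_arm: Moves the arm, as the interface text tells. Its arguments: {"type":"object","properties":{"commands":{"type":"array"}},"required":["commands"]}

```bash
mkdir -p pics; ls
python3 - <<'E'
from cell import *
import cv2
for n in("side","top"):
    cv2.imwrite(f"pics/{n}0.png",read_camera(n)); i=camera_info(n); print(n,i["K"],i["cam_to_world"])
print(state())
E
```

```text
pics
side [[440.68843397   0.         317.0335103 ]
 [  0.         440.68843397 237.2808002 ]
 [  0.           0.           1.        ]] [[-9.66525584e-01 -1.36529426e-01  2.17228015e-01  3.29683152e+02]
 [-2.56558579e-01  5.06219988e-01 -8.23358379e-01  7.71416504e+02]
 [ 2.44748428e-03 -8.51528649e-01 -5.24302365e-01  6.36149471e+02]
 [ 0.00000000e+00  0.00000000e+00  0.00000000e+00  1.00000000e+00]]
top [[436.62021306   0.         323.70671095]
 [  0.         436.62021306 237.60899526]
 [  0.           0.           1.        ]] [[ 1.10610549e-02 -9.97758486e-01  6.59974048e-02  4.63706835e+02]
 [-9.99863553e-01 -1.18459245e-02 -1.15129697e-02 -5.77501693e+01]
 [ 1.22689635e-02 -6.58610540e-02 -9.97753373e-01  1.28415413e+03]
 [ 0.00000000e+00  0.00000000e+00  0.00000000e+00  1.00000000e+00]]
{'t': 0.1, 'joints': array([-1.27258226e+00,  4.91476805e-01,  1.55938687e+00, -1.72809946e-05,
        1.09166610e+00, -1.05602880e-01]), 'qvel': array([-3.49979382e-04, -9.85353734e-04,  7.90083687e-04,  1.86826778e-04,
       -1.23881245e-03,  4.20562288e-06]), 'tau': array([ 2.40718393e-03, -6.13623548e+01, -2.58605450e+01,  6.93585724e-02,
        4.70422651e-02, -4.21449636e-05]), 'eef_pos': array([ 245.53658654, -574.52569637,  214.13470238]), 'tcp_rot': array([-3.14065913e+00, -8.35369880e-05,  4.03824880e-01]), 'ft_force': array([ 0.74138637, -0.59704547,  0.23010031]), 'moment': array([ 0.01240295, -0.01205922,  0.00590807]), 'grip_force': 0.0, 'opening': 0.9966675735918662}
```

View pics/side0.png

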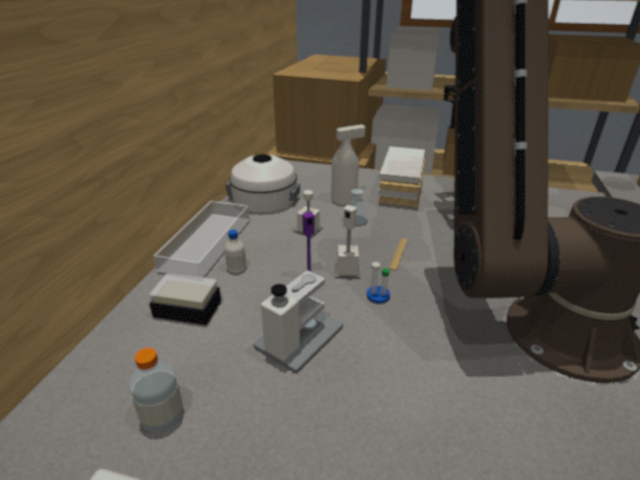

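View pics/top0.png

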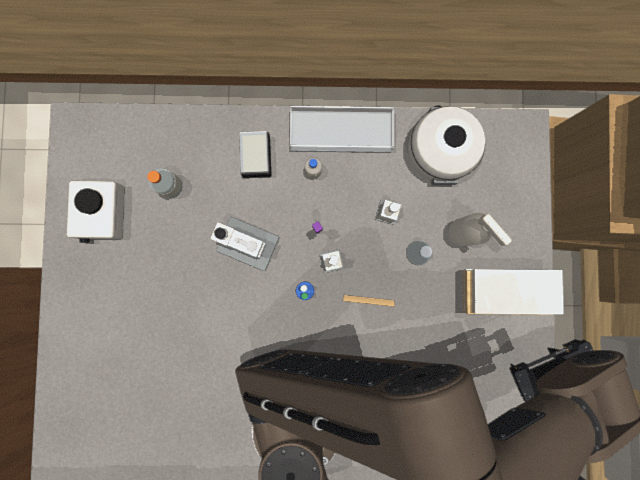

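The side view shows the stand at (295,325), with its plunger head at (279,290). The probe with the white block handle is at (350,215), the purple look-alike at (308,225), and the stirrer at (308,197). In the top view the plunger is at (220,233), the probe's block at (332,261), and the stirrer at (391,210). I'll crop in on these.

Run:
```python
import cv2,numpy as np
t=cv2.imread("pics/top0.png");s=cv2.imread("pics/side0.png")
a=cv2.resize(t[205:285,205:365],(800,400),interpolation=2)
cv2.imwrite("pics/tc.png",a)
b=cv2.resize(s[190:370,240:400],None,fx=3.3,fy=3.3,interpolation=2)
cv2.imwrite("pics/sc.png",b);print(b.shape)
```

```text
(594, 528, 3)
```

View pics/tc.png

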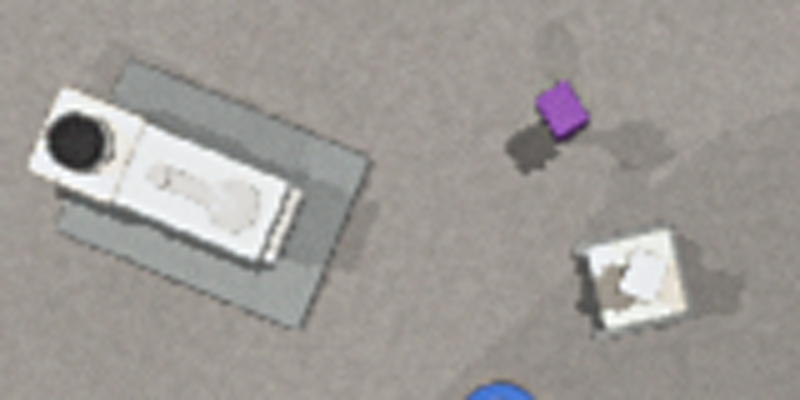

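View pics/sc.png

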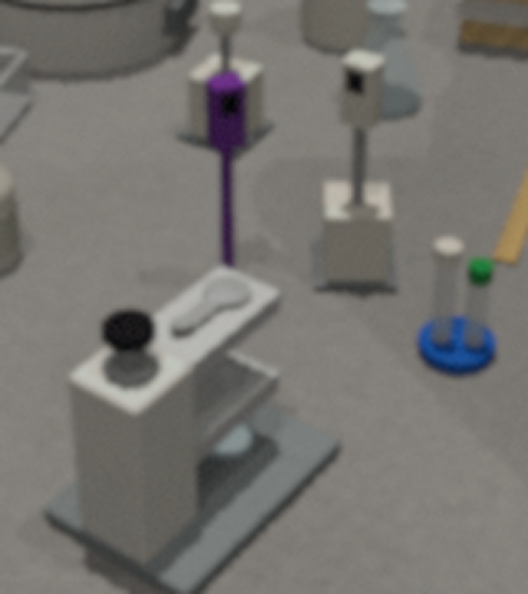

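```bash
cat > h.py <<'E'
import numpy as np,cv2
from cell import camera_info
def unproj(n,uv,z):
    i=camera_info(n);T=i["cam_to_world"];d=T[:3,:3]@np.linalg.solve(i["K"],[*uv,1]);o=T[:3,3]
    return (o+d*(z-o[2])/d[2])[:2]
def proj(n,P):
    i=camera_info(n);T=i["cam_to_world"];p=(np.atleast_2d(P)-T[:3,3])@T[:3,:3]
    p=p@np.array(i["K"]).T;return p[:,:2]/p[:,2:]
E
python3 - <<'E'
from h import *
tc=lambda u,v:(205+u/5-.4,205+v/5-.4)
sc=lambda u,v:(240+u/3.3-.35,190+v/3.3-.35)
for nm,a,b,z in(("plunger",(77,140),(128,326),158),("shutter",(236,206),(230,292),130),("probetop",(646,278),(363,60),176)):
    print(nm,unproj("top",tc(*a),z).round(1),unproj("side",sc(*b),z).round(1))
for c in((132,60),(370,158),(300,328)): print("base",unproj("top",tc(*c),12).round(1))
for c in((580,247),(670,228),(688,310),(605,330)): print("block",unproj("top",tc(*c),61).round(1))
for c in((557,83),(590,118),(568,138),(537,105)): print("purple",unproj("top",tc(*c),170).round(1))
E
```

```text
plunger [548.  196.9] [549.1 202.2]
shutter [516.1 118.6] [515.5 123.8]
probetop [479.9 -96.8] [482.2 -91.5]
base [606.2 199.1]
base [550.4  59.2]
base [451.1  98. ]
block [498.5 -63.7]
block [ 509.7 -114. ]
block [ 464.  -124.5]
block [452.3 -78.2]
purple [579.3 -50.4]
purple [561.5 -67.5]
purple [551.1 -56.4]
purple [567.9 -40.3]
```

move_arm(commands=[[[0,0,4],[0,0,0],0.5],[[1.2,3,3],[0,0,0],0],[[1.6,4.1,0],[0,0,0],0],[[1.6,4.1,0],[0,0,0],0],[[1.6,4.1,0],[0,0,0],0],[[1.6,4.1,0],[0,0,0],0],[[1.6,4.1,0],[0,0,0],0],[[1.6,4.1,0],[0,0,0],0],[[1.6,4.1,0],[0,0,0],0],[[1.6,4.1,0],[0,0,0],0]])

```text
t: 1.1
eef_pos: [385.8, -215.0, 284.6]
tcp_rot: [3.142, -0.0, 0.403]
ft_force: [-0.6, -0.9, -0.7]
opening: 0.216
grip_force: 0.0
```

Run:
```python
from h import *
# handle yaw: score outline edges over yaw in both views, small pose shift allowed
from scipy.optimize import minimize
out=[]
for n in("side","top"):
    g=cv2.cvtColor(cv2.imread(f"pics/{n}0.png"),6)
    big=cv2.resize(g,None,fx=6,fy=6,interpolation=2)
    c0=[481,-95]
    best=[]
    e=np.hypot(cv2.Sobel(cv2.GaussianBlur(big,(0,0),3),5,1,0),cv2.Sobel(cv2.GaussianBlur(big,(0,0),3),5,0,1))
    for yaw in range(-90,90,5):
        a=np.radians(yaw);R=np.array([[np.cos(a),-np.sin(a)],[np.sin(a),np.cos(a)]])
        bs=0
        for dx in range(-6,7,2):
            for dy in range(-6,7,2):
                q=np.array([[12,10],[-12,10],[-12,-10],[12,-10]])@R.T+c0+[dx,dy]
                P=np.vstack([np.c_[q,[176]*4],np.c_[q,[126]*4]])
                hull=cv2.convexHull(((proj(n,P)+.5)*6-.5).astype(np.float32))
                m=np.zeros(e.shape,np.uint8);cv2.polylines(m,[hull.astype(int)],True,255,2)
                bs=max(bs,(cv2.mean(e,m)[0],dx,dy))if bs else (cv2.mean(e,m)[0],dx,dy)
        best.append((round(bs[0],1),yaw,bs[1:]))
    print(n,sorted(best)[::-1][:6])
for n,y0,x0,h,w in(("side",200,330,40,40),("top",245,318,35,35)):
    i=cv2.imread(f"pics/{n}0.png")[y0:y0+h,x0:x0+w];out.append(cv2.resize(i,(400,400),interpolation=2))
cv2.imwrite("pics/pr.png",np.hstack(out))
```

```text
side [(20.8, -80, (2, 2)), (20.6, -75, (2, 2)), (20.5, -65, (0, 2)), (20.5, -70, (0, 2)), (20.4, -60, (0, 2)), (20.4, -85, (2, 2))]Traceback (most recent call last):
  File "<stdin>", line 18, in <module>
  File "h.py", line 7, in proj
    i=camera_info(n);T=i["cam_to_world"];p=(np.atleast_2d(P)-T[:3,3])@T[:3,:3]
ValueError: time passes only in moves, steps and waits
```

```bash
cat > h.py <<'E'
import numpy as np,cv2
from functools import lru_cache
from cell import camera_info as ci, read_camera, state, env
camera_info=lru_cache(None)(ci)
def unproj(n,uv,z):
    i=camera_info(n);T=i["cam_to_world"];d=T[:3,:3]@np.linalg.solve(i["K"],[*uv,1]);o=T[:3,3]
    return (o+d*(z-o[2])/d[2])[:2]
def proj(n,P):
    i=camera_info(n);T=i["cam_to_world"];p=(np.atleast_2d(P)-T[:3,3])@T[:3,:3]
    p=p@np.array(i["K"]).T;return p[:,:2]/p[:,2:]
E
python3 - <<'E'
from h import *
out=[];q0=np.array([[12,10],[-12,10],[-12,-10],[12,-10]])
for n,y0,x0,h,w,c in(("side",200,330,40,40,[481,-94]),("top",243,316,35,35,[480,-97])):
    i=cv2.imread(f"pics/{n}0.png")[y0:y0+h,x0:x0+w];k=400/w
    i=cv2.resize(i,(400,400),interpolation=2)
    out.append(i)
    for yaw in (-75,15,-30):
        if yaw==-75 and n=="top":pass
        a=np.radians(yaw);R=np.array([[np.cos(a),-np.sin(a)],[np.sin(a),np.cos(a)]])
        if yaw==-30:continue
        q=q0@R.T+c
        for z in(176,126):
            p=(proj(n,np.c_[q,[z]*4])-[x0,y0]+.5)*k
            j=cv2.polylines(i.copy() if z==176 else j,[p.astype(int)],True,(0,0,255) if yaw==-75 else (0,200,0),1)
        if yaw==-75: out.append(j)
cv2.imwrite("pics/pr.png",cv2.resize(np.vstack([np.hstack(out[:2]),np.hstack(out[2:])]),(600,600)))
E
```

```text
(no output)
```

View pics/pr.png

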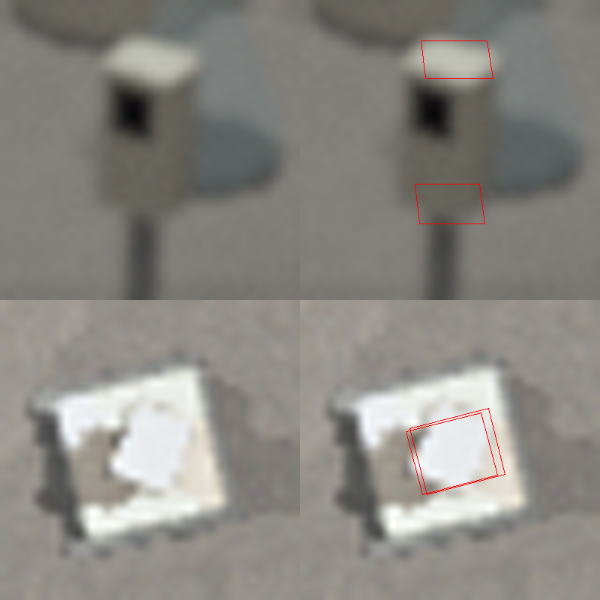

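The top-view crop shows the handle turned about -27° with respect to the world x axis. Its corners there are about (145,400), (192,425), (160,490) and (110,468). I'll check that against the side view.

Run:
```python
from h import *
A=[(316+u/8.571-.5,243+(v-300)/8.571-.5) for u,v in((145,400),(192,425),(160,490),(110,468))]
B=[(330+u/7.5-.5,200+v/7.5-.5) for u,v in((122,37),(201,55),(184,82),(105,65))]
for n,C in(("top",A),("side",B)):
    w=np.array([unproj(n,c,176) for c in C]);print(n,w.round(1).tolist(),w.mean(0).round(1))
    d=np.roll(w,-1,0)-w;print(np.degrees(np.arctan2(d[:,1],d[:,0])).round(),np.linalg.norm(d,axis=1).round(1))
```

```text
top [[495.2, -93.1], [487.9, -107.1], [468.6, -97.8], [474.9, -83.0]] [481.7 -95.2]
[-117.  154.   67.  -27.] [15.8 21.4 16.1 22.6]
side [[493.9, -105.4], [468.7, -100.1], [470.4, -81.9], [495.1, -86.3]] [482.  -93.5]
[168.  85. -10. -94.] [25.7 18.3 25.1 19.1]
```

move_arm(commands=[[[1.6,4.1,0],[0,0,0],0],[[1.6,4.1,0],[0,0,0],0],[[1.6,4.1,0],[0,0,0],0],[[1.6,4.1,0],[0,0,0],0],[[1.6,4.1,0],[0,0,0],0],[[1.6,4.1,0],[0,0,0],0],[[1.6,4.1,-2],[0,0,0],0],[[1.6,4.1,-2],[0,0,0],0],[[1.6,4.1,-3],[0,0,0],0],[[0.7,1.8,-2],[0,0,0],0]])

```text
t: 2.1
eef_pos: [535.8, 170.5, 194.5]
tcp_rot: [-3.141, 0.001, 0.406]
ft_force: [0.6, -1.7, 0.3]
opening: 0.007
grip_force: 0.0
```

move_arm(commands=[[[0.5,1.1,0],[0,0,0],0],[[0,0,0],[0,0,0],0],[[0,0,0],[0,0,0],0]])

```text
t: 2.4
eef_pos: [540.8, 178.1, 197.6]
tcp_rot: [3.141, -0.001, 0.404]
ft_force: [-1.0, -0.3, -0.2]
opening: 0.006
grip_force: 0.0
```

Run:
```python
from h import *
s=state();p=s["eef_pos"];print(p.round(1))
i=read_camera("side");a=cv2.resize(i[235:355,215:375],(800,600),interpolation=2)
q=((proj("side",p)[0]-[215,235]+.5)*5).astype(int);print(q)
cv2.circle(a,tuple(int(v) for v in q),3,(0,0,255),-1)
cv2.imwrite("pics/s1.png",a)
```

```text
[540.8 178.1 197.6]
[360 141]
```

View pics/s1.png

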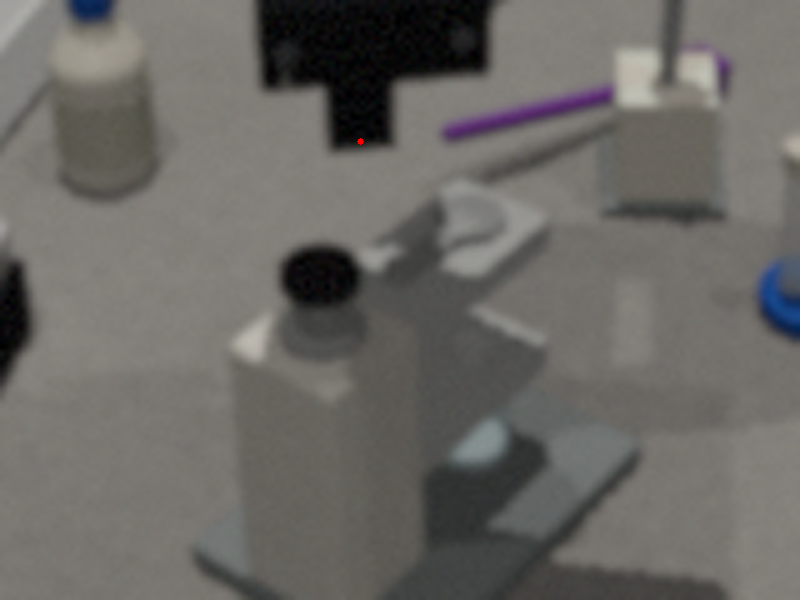

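The side view shows the fingertips at (362,145), which agrees with the projected TCP, and the plunger head at (320,277). The purple look-alike has toppled over by itself and lies behind the probe's block.

move_arm(commands=[[[0.8,2.1,0],[0,0,0],0],[[0,0,-1.5],[0,0,0],0],[[0,0,-1.5],[0,0,0],0],[[0,0,-1],[0,0,0],0],[[0,0,-0.5],[0,0,0],0],[[0,0,-0.4],[0,0,0],0],[[0,0,-0.2],[0,0,0],0],[[0,0,0],[0,0,0],0],[[0,0,0],[0,0,0],0]])

```text
t: 3.35
eef_pos: [548.9, 199.4, 146.1]
tcp_rot: [3.141, -0.001, 0.403]
ft_force: [-0.0, -2.0, 1.9]
opening: 0.005
grip_force: 1.3
```

move_arm(commands=[[[0,0,-0.1],[0,0,0],0],[[0,0,-0.1],[0,0,0],0],[[0,0,0],[0,0,0],0],[[0,0,0],[0,0,0],0]])

```text
t: 3.75
eef_pos: [548.9, 199.4, 144.3]
tcp_rot: [3.141, -0.001, 0.404]
ft_force: [-1.0, -3.0, 6.1]
opening: 0.003
grip_force: 3.1
```

move_arm(commands=[[[0,0,-0.1],[0,0,0],0],[[0,0,-0.1],[0,0,0],0],[[0,0,0],[0,0,0],0],[[0,0,0],[0,0,0],0]])

```text
t: 4.15
eef_pos: [549.1, 199.5, 144.1]
tcp_rot: [3.141, -0.002, 0.404]
ft_force: [-7.1, -4.5, 23.6]
opening: 0.002
grip_force: 12.1
```

move_arm(commands=[[[0,0,3],[0,0,0],0],[[0,0,4],[0,0,0],0],[[-0.9,-4.2,1],[0,0,-7.5],0.3],[[-1,-4.2,0],[0,0,-7.5],0.6],[[-0.9,-4.2,0],[0,0,-7.5],0.6],[[-1,-4.2,0],[0,0,-7.5],0.6],[[-0.9,-4.2,0],[0,0,-7.5],0.6],[[-1,-4.2,0],[0,0,-7.5],0.6],[[-1,-4.2,0],[0,0,0],0.6],[[0,0,0],[0,0,0],0.6]])

```text
t: 5.15
eef_pos: [480.8, -98.0, 221.7]
tcp_rot: [3.141, -0.001, -0.386]
ft_force: [0.4, -0.4, -0.2]
opening: 0.584
grip_force: 0.0
```

Run:
```python
from h import *
s=state();p=s["eef_pos"];print(p.round(1),s["tcp_rot"],s["opening"])
o=[]
i=read_camera("side");o.append(cv2.resize(i[185:345,240:400],(400,400),interpolation=2))
i=read_camera("top");cv2.imwrite("pics/t2.png",i);o.append(cv2.resize(i[200:300,210:310],(400,400),interpolation=2))
cv2.imwrite("pics/s2.png",np.hstack(o))
```

```text
[480.8 -98.  221.7] [ 3.14107274e+00 -6.83628841e-04 -3.86094849e-01] 0.5836182595488663
```

View pics/s2.png

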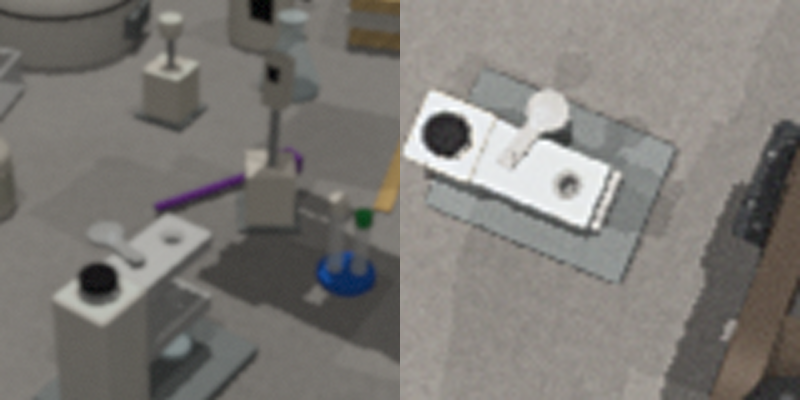

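The shutter has swung open and the plunger is down. The open bushing is at (173,237) in the side crop and (169,184) in the top crop.

Run:
```python
from h import *
print(unproj("side",(240+173/2.5-.5,185+237/2.5-.5),125),unproj("top",(210+169/4-.5,200+184/4-.5),125))
print(proj("side",[480.8,-98,221.7]))
```

```text
[517.48916654 121.24195797] [517.14102397 119.49225397]
[[351.69842595 188.08600376]]
```

move_arm(commands=[[[0.1,0.3,0],[0,0,0],0.6],[[0,0,-2],[0,0,0],0.6],[[0,0,-3],[0,0,0],0.6],[[0,0,-3],[0,0,0],0.6],[[0,0,-1],[0,0,0],0.6],[[0,0,0],[0,0,0],0.6]])

```text
t: 5.85
eef_pos: [482.5, -90.1, 130.7]
tcp_rot: [3.141, 0.002, -0.38]
ft_force: [0.1, 0.4, 0.1]
opening: 0.604
grip_force: 0.0
```

move_arm(commands=[[[-0.1,-0.4,0],[0,0,0],0.6],[[0,0,0],[0,0,0],0.35],[[0,0,0],[0,0,0],0.3],[[0,0,0],[0,0,0],0.25],[[0,0,0],[0,0,0],0.22]])

```text
t: 6.35
eef_pos: [481.7, -95.3, 131.9]
tcp_rot: [3.142, -0.001, -0.382]
ft_force: [-0.2, -0.7, -0.3]
opening: 0.32
grip_force: 0.0
```

move_arm(commands=[[[0,0,0],[0,0,0],0.24],[[0,0,0],[0,0,0],0.2],[[0,0,0],[0,0,0],0.1],[[0,0,0],[0,0,0],0],[[0,0,0],[0,0,0],0],[[0,0,0],[0,0,0],0]])

```text
t: 6.95
eef_pos: [481.6, -95.2, 131.5]
tcp_rot: [3.141, 0.0, -0.382]
ft_force: [0.5, 0.5, 0.9]
opening: 0.208
grip_force: 30.0
```

move_arm(commands=[[[0,0,1],[0,0,0],0],[[0,0,2],[0,0,0],0],[[0,0,3],[0,0,0],0],[[0,0,3],[0,0,0],0],[[0,0,3],[0,0,0],0],[[0,0,3],[0,0,0],0],[[0.5,3,0],[0,0,0],0],[[0.5,3,0],[0,0,0],0],[[0.5,3,0],[0,0,0],0],[[0.5,3,0],[0,0,0],0]])

```text
t: 7.95
eef_pos: [501.4, 25.9, 282.3]
tcp_rot: [3.142, -0.0, -0.382]
ft_force: [0.0, -0.5, -1.3]
opening: 0.211
grip_force: 30.0
```

move_arm(commands=[[[0.5,3,0],[0,0,0],0],[[0.5,3,0],[0,0,0],0],[[0.4,2,-0.5],[0,0,0],0],[[0.2,1.5,0],[0,0,0],0],[[0,0,0],[0,0,0],0],[[0,0,0],[0,0,0],0],[[0,0,0],[0,0,0],0]])

```text
t: 8.65
eef_pos: [517.5, 118.9, 276.8]
tcp_rot: [3.141, -0.0, -0.382]
ft_force: [-0.2, -0.3, -1.1]
opening: 0.209
grip_force: 30.0
```

Run:
```python
from h import *
s=state();p=s["eef_pos"];print(p.round(1),s["tcp_rot"],s["opening"],s["grip_force"],s["ft_force"])
i=read_camera("side");cv2.imwrite("pics/s3full.png",i)
tip=p+[0,0,19-145];grip=p+[0,0,19]
print(proj("side",[tip,grip,p+[0,0,-6]]))
a=cv2.resize(i[190:310,250:410],(800,600),interpolation=2)
for P in(tip,p+[0,0,-6]):
    q=(proj("side",P)[0]-[250,190]+.5)*5;cv2.circle(a,tuple(int(v) for v in q),2,(0,0,255),-1);print(q)
cv2.imwrite("pics/s3.png",a)
```

```text
[517.5 118.9 276.8] [ 3.14136862e+00 -1.92052288e-04 -3.82293753e-01] 0.20948876000923314 29.998588263988495 [-0.21503231 -0.27596322 -1.13120896]
[[308.90274995 267.64865641]
 [308.29238331 198.77309808]
 [308.40622215 211.61900619]]
[297.01374976 390.74328204]
[294.53111075 110.59503093]
```

View pics/s3.png

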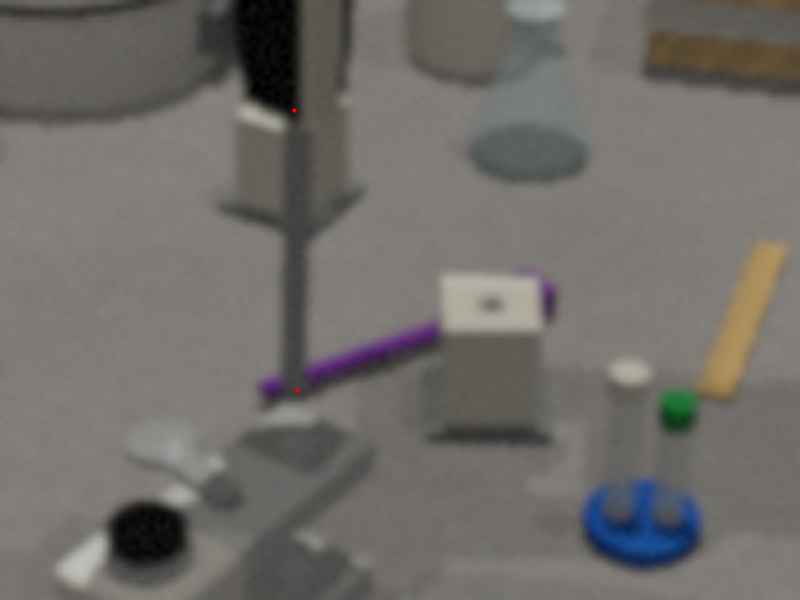

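The shaft hangs upright at (296,300), with the tip at (297,390), both on the predicted projection. The grasp is well centred, so I'll lower it into the bushing.

move_arm(commands=[[[0,0.14,-1],[0,0,0],0],[[0,0,-1],[0,0,0],0],[[0,0,-0.5],[0,0,0],0],[[0,0,-0.4],[0,0,0],0],[[0,0,-0.4],[0,0,0],0],[[0,0,0],[0,0,0],0]])

```text
t: 9.3
eef_pos: [517.5, 121.1, 243.0]
tcp_rot: [3.141, 0.001, -0.382]
ft_force: [-1.0, -0.3, -0.6]
opening: 0.212
grip_force: 30.0
```

Tip at 117 mm and no force. I'll keep going down in small steps.

move_arm(commands=[[[0,0,-0.3],[0,0,0],0],[[0,0,-0.3],[0,0,0],0],[[0,0,-0.3],[0,0,0],0],[[0,0,0],[0,0,0],0]])

```text
t: 9.7
eef_pos: [517.4, 121.1, 234.1]
tcp_rot: [3.141, 0.001, -0.382]
ft_force: [-0.4, 1.1, -0.3]
opening: 0.211
grip_force: 30.0
```

move_arm(commands=[[[0,0,-0.5],[0,0,0],0],[[0,0,-0.5],[0,0,0],0],[[0,0,-0.5],[0,0,0],0],[[0,0,-0.5],[0,0,0],0],[[0,0,-0.5],[0,0,0],0],[[0,0,-0.5],[0,0,0],0],[[0,0,-0.5],[0,0,0],0],[[0,0,0],[0,0,0],0]])

```text
t: 10.5
eef_pos: [517.3, 121.1, 198.8]
tcp_rot: [3.141, 0.001, -0.382]
ft_force: [-0.1, 0.5, -1.4]
opening: 0.207
grip_force: 30.0
```

Tip at 73 mm. Next it goes through the lower bushing.

move_arm(commands=[[[0,0,-0.4],[0,0,0],0],[[0,0,-0.4],[0,0,0],0],[[0,0,-0.4],[0,0,0],0],[[0,0,-0.3],[0,0,0],0],[[0,0,-0.3],[0,0,0],0],[[0,0,0],[0,0,0],0]])

```text
t: 11.1
eef_pos: [517.5, 121.1, 181.1]
tcp_rot: [3.141, 0.001, -0.382]
ft_force: [0.9, 0.5, -1.0]
opening: 0.209
grip_force: 30.0
```

move_arm(commands=[[[0,0,-0.4],[0,0,0],0],[[0,0,-0.4],[0,0,0],0],[[0,0,-0.5],[0,0,0],0],[[0,0,-0.5],[0,0,0],0],[[0,0,-0.4],[0,0,0],0],[[0,0,-0.4],[0,0,0],0],[[0,0,0],[0,0,0],0],[[0,0,0],[0,0,0],0]])

```text
t: 11.9
eef_pos: [517.6, 121.1, 155.5]
tcp_rot: [3.141, 0.0, -0.382]
ft_force: [0.2, -0.2, -0.5]
opening: 0.206
grip_force: 30.0
```

Run:
```python
from h import *
s=state();print(s["eef_pos"],s["ft_force"],s["grip_force"])
i=read_camera("side");cv2.imwrite("pics/s4.png",cv2.resize(i[210:370,230:390],(600,600),interpolation=2))
```

```text
[517.64611206 121.13945084 155.46784719] [ 0.16589137 -0.19038853 -0.50684164] 29.998587369918823
```

View pics/s4.png

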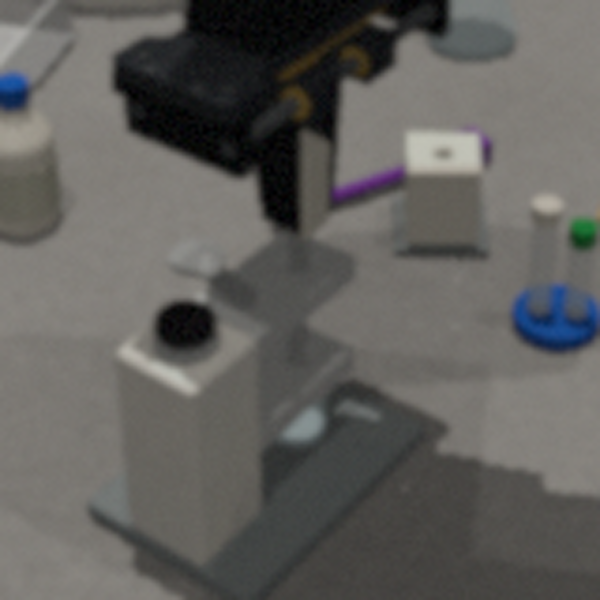

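The probe passes through both arms: the shaft shows at (295,240) and between the arms at (297,345). The plunger is down and the shutter open, and the force is near zero. Handing in.

```bash
python3 -c "
from cell import env
print(env.job_done())"
```

```text
the job is handed in; nothing more can be done
None
```

I pressed the plunger to its stop and threaded the probe through both bushings. It is held still with its tip about 13 mm above the cup's bottom by the arm's readings, at near-zero force, and the job is handed in; the judge's result was not shown.

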